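# Brake lever check on a model railway driving stand

## Task

Check the red brake lever on the green driving stand: push it with the outside of the fingers towards the grip bar until it comes up against its stop, short of the bar, and keep it there for about two seconds without forcing it or touching the bar. Let the lever come all the way out again, then press the green button fully down and let go. Do not pick anything up, leave the red button alone and do not disturb the models and tools lying around.

Things in the scene. Friction and masses are not known exactly. Their poses are not given: they have to be found in the camera images.
- stand: Green brake stand fixed to the table: plinth 160 (own x) x 260 (own y) mm, bare metal top plate at 48 mm. Origin: centre of its underside. Own x points from the lever (robot) side to the bar side, turned up to 0.3 rad either way; own y runs along the bar. Two dark posts 16 mm wide at x +30, y +-105 mm hold the bar, up to 111 mm. Only the lever and its bracket stand in front of the bar.
- bar: Fixed black rubber grip bar with grey rings, 22 mm diameter, 240 mm long along the stand's own y, axis 95 mm above the table (top at 106 mm). Origin at its middle. Not to be touched.
- lever (a joint): Red lever on a vertical pivot at the stand's own x -2, y +85 mm. Radians: 0 = fully out, slanting away from the bar; 0.35 = at its stop, parallel to the bar, 15 mm of air left between. Spring return: at lever_pad about 3 N to start, 6 N just before the stop; comes out by itself within 2 s. Blade 12 mm thick, 84 to 106 mm above the table, 150 mm from pivot to the centre of its 20 mm round end.
- lever_pad (a point): Place to press: on the blade face away from the bar (towards the robot), 115 mm from the pivot, 95 mm above the table. Moves with the lever: own +x is the direction to press (square to the blade), own -y runs along the blade to the free end. From out to stop it moves 40 mm, nearly straight. Under the blade are 36 mm of air down to the plinth.
- pass_button (a joint): Green round spring push button. Metres: 0 = up, 0.006 = fully down, which takes about 5 N. Straight down press.
- pass_button_top (a point): Centre of the top face of the green button (40 mm diameter, level, 18 mm above the table when up). It sits in a round grey housing fixed to the table, 56 mm diameter and 12 mm high; fully down the button is flush with it. The green and red buttons may stand in either of two places on the robot's right.
- stop_button (a joint): Red round push button of the same make. Metres: 0 = up. Leave alone.
- stop_button_top (a point): Centre of the top face of the red button (40 mm diameter).
- coach: Loose white and blue model coach, 150 x 27 x 40 mm, origin under its centre, length along own x. Leave.
- railcar: Loose red model railcar, 120 x 27 x 40 mm, origin under its centre, length along own x. Leave.
- house: Loose model house, yellow with a blue roof, 70 x 60 mm, 70 mm high, origin under its centre. Leave.
- toy_car: Loose orange model car, 62 x 28 x 30 mm, origin under its centre. Leave.
- paint_jar: Loose small paint jar, 40 mm diameter, 48 mm high, origin under its centre; stands between the two buttons. Leave.
- screwdriver: Loose yellow-handled screwdriver, 160 mm long, lying on the table left of the stand. Leave.

How it is judged:
By the outcome, as a careful person would: the job done as asked, in the order asked, and still so for the second after the job is handed in, with the robot touching nothing.
It also fails if it takes over 61 s, if anything falls off the work surface, if the arm or the gripper's body presses on something with over 40 N, if the wrist force passes 120 N, or if a joint passes its speed limit or range.

## Robot

A 6-joint arm with a two-finger parallel gripper is mounted at the origin on the work surface. World frame = base frame: x ahead of the robot, y to its left, z up, the work surface at z = 0. Lengths are in m, angles in rad, forces in N, time in s.
With the tool pointing down it reaches from about 0.25 to 0.725 m from the base axis. Payload 4 kg.
Tool frame: the origin (TCP) lies midway between the tips of the shut fingers; the grasp point (between the pads) lies 19 mm behind it; z points along the fingers, y is the line along which they close (so a half turn about z gives the same grasp; the last joint's range is limited). The gripper opens to 85 mm and grips with 20 to 120 N. Pads are 22 mm wide; open, the fingers measure 114 mm over their backs; the gripper's body (76 mm by 85 mm) begins 54 mm behind the grasp point. The pads swing forward as they close: fully open they stand 13 mm farther back than shut.
Start: joints at [-1.323, 0.241, 0.005, 1.335, 0, 1.571], TCP at [0.123, -0.485, 0.231] pointing down, gripper open.
Joint ranges: [-2.72, 2.72], [-1.05, 1.87], [-1.09, 1.28], [-1.99, 2.15], [-1.42, 1.44], [-3.14, 3.14]. Speed limits (rad/s): [2.79, 2.79, 3.14, 3.14, 3.14, 3.14].

## Interface

Orientations are given as a rotation vector (axis times angle).
In Python, from rig import ctrl gives the robot as it stands.
- The arm moves only by the tool apply_moves, never from a script. Its argument "steps" is a list of rows, each a list of 5 numbers: the shift along the tool's x, y, z in mm, then the turn about the tool's z in rad, then the gripper's target within -1 to 1 (fully open at 1, half-way at 0, shut at -1). A call has 1 to 12 rows; each row shifts and turns the commanded pose from where the row before left it, along the tool's axes as they then stand; what a row does not reach is not made up. A row lasts 1/8 s, in which the tool goes at most 62.5 mm and 10.7 degrees, less where a joint would pass 70% of its speed; a pose out of reach is approached as far as the arm can. A call with a gripper value outside its range is refused whole. The fingers move at their own pace and stop on an object; "newtons" is the grip in N (left out, the last holds). Time passes only in rows, so rows that do not move let the fingers close. It gives the time, the measured TCP pose, the force, the opening and the grip force at its end, in the units of the state.
- ctrl.read_state(): the state, without advancing time (a new reading comes with each control period).
- ctrl.read_camera(name): name is "side" or "top"; returns (picture, depth): 420x560x3 uint8, red, green, blue; 420x560 float32, m along the optical axis (not along the pixel's ray), 0 where there is no reading.
- ctrl.get_calibration(name): a dict with "camera_matrix" (3x3 intrinsics, pixels), "k1" (the pictures are not rectified: a ray, as slopes to the right and down, at radius r is drawn at 1 + k1 r^2 times it, then the intrinsics apply), "camera_from_world" (4x4, takes a point from world to camera coordinates). Camera axes: x right, y down, z forward; pixel columns grow to the right and rows downward; lengths in m; the calibration is good to about 2 mm. A picture is of the moment at which its call begins. get_calibration takes no time and is no camera call.
- ctrl.close_job(): hands the job in; it is judged then, once.
Trained networks look in the newest picture that a camera, given by its name, has taken for a name from the list of things; names that differ only in an ending like _2 or _b are one class to them, and where a whole thing is asked for, a point or a joint stands for the part that bears it (a point fixed in the world has none). Each returns a list of dicts, best first, with "score" (0 to 1); they miss things now and then, are a little off and sometimes report something else, mostly with a low value. They report only what shows in the picture. A call takes as long as a camera call.
- ctrl.regions_of(camera, thing): "region" (420x560 bool, what is visible of it) and "uv" ([column, row] in pixels, amid what is visible of it).
- ctrl.spot_point(camera, thing): "uv" ([column, row] in pixels: a listed point, or the origin of a listed thing).
The state is a dict: "time_s": time; "qpos": joint angles; "dq": joint speeds; "effort": joint torques, N m; "position": TCP position; "tcp_rot": TCP orientation; "ft_force": force on the tool from outside, world axes, zero at the start; "ft_torque": the same for the moment, N m; "grip_width": finger opening in m; "finger_force": force on a finger pad.
Only numpy, scipy, OpenCV 4.12 (cv2) and the standard library are available. Lean on these libraries where they do the work, as an engineer would, in place of code of your own. Each camera call takes 0.05 s, during which the arm holds its last target. There are 200 camera calls.

## Working session

There is one attempt and no reset: what is moved stays moved. The work goes in short steps, Python scripts to look and compute and a tool call to move; the robot and the scene stay as the last step left them, time stands still between calls to the robot, and variables do not carry over. Pictures are saved under pics/ and viewed, at most 10 in all, crops included, and the job is handed in when it is done.

Besides the shell and the picture viewer there is one more tool, called after "Emit:" in YAML: its name, and indented under it one key for each argument. apply_moves: Moves the arm, as the interface text tells. Its arguments: {"type":"object","properties":{"steps":{"type":"array","items":{"type":"array","items":{"type":"number"}}},"newtons":{"type":"number"}},"required":["steps"]}

```bash
mkdir -p pics; cat > h.py <<'E'
import numpy as np, cv2
from rig import ctrl
from scipy.spatial.transform import Rotation as R
def ray(cam,uv):
    c=ctrl.get_calibration(cam);K=np.array(c["camera_matrix"]);T=np.array(c["camera_from_world"])
    d=np.array([(uv[0]-K[0,2])/K[0,0],(uv[1]-K[1,2])/K[1,1]]);s=d.copy()
    for _ in range(20): s=d/(1+c["k1"]*(s@s))
    return T[:3,:3].T@np.array([*s,1]), -T[:3,:3].T@T[:3,3]
def at_z(cam,uv,z):
    d,o=ray(cam,uv); return o+d*(z-o[2])/d[2]
def at_depth(cam,uv,dep):
    d,o=ray(cam,uv); return o+d*dep
E
python3 - <<'E'
from h import *
P={}
for c in ("top","side"):
    im,d=ctrl.read_camera(c); cv2.imwrite(f"pics/{c}0.png",im[:,:,::-1]); np.savez(f"pics/{c}0.npz",im=im,d=d)
    for n,z in (("stand",None),("bar",.095),("lever_pad",.095),("pass_button_top",.018),("stop_button_top",.018)):
        for r in ctrl.spot_point(c,n)[:2]:
            u=r["uv"]; print(c,n,round(r["score"],2),np.round(u,1),np.round(at_z(c,u,z or 0),3),np.round(at_depth(c,u,d[int(u[1]),int(u[0])]),3))
s=ctrl.read_state();print(s["position"],s["tcp_rot"],s["ft_force"],R.from_rotvec(s["tcp_rot"]).as_matrix().round(2),s["time_s"])
E
```

```text
top stand 0.71 [241.1 192.7] [0.606 0.111 0.   ] [0.599 0.107 0.046]
top bar 0.78 [238.5 178.6] [0.63  0.11  0.095] [0.629 0.109 0.102]
top bar 0.58 [354.3 254.2] [ 0.423 -0.194  0.095] [ 0.424 -0.206  0.02 ]
top lever_pad 0.62 [246.3 205.1] [0.558 0.089 0.095] [0.564 0.093 0.05 ]
top pass_button_top 0.71 [354.8 252.7] [ 0.428 -0.208  0.018] [ 0.428 -0.207  0.025]
top stop_button_top 0.44 [365.  177.3] [ 0.642 -0.245  0.018] [ 0.641 -0.244  0.024]
side stand 0.78 [293.2 205.1] [ 0.605  0.104 -0.   ] [0.6   0.053 0.05 ]
side bar 0.87 [306.6 179.8] [0.636 0.098 0.095] [0.635 0.088 0.104]
side lever_pad 0.69 [278.2 181.7] [0.563 0.093 0.095] [0.562 0.082 0.105]
side pass_button_top 0.72 [222.3 295.5] [ 0.426 -0.196  0.018] [ 0.426 -0.2    0.023]
side stop_button_top 0.57 [316.2 309.4] [ 0.629 -0.24   0.018] [ 0.628 -0.241  0.02 ]
[ 0.12261717 -0.48472077  0.23131338] [ 3.11749924e+00  3.88243355e-01 -6.39275170e-05] [-0.15719554  0.43338174 -0.39753755] [[ 0.97  0.25 -0.  ]
 [ 0.25 -0.97 -0.  ]
 [-0.    0.   -1.  ]] 0.6
```

View pics/top0.png

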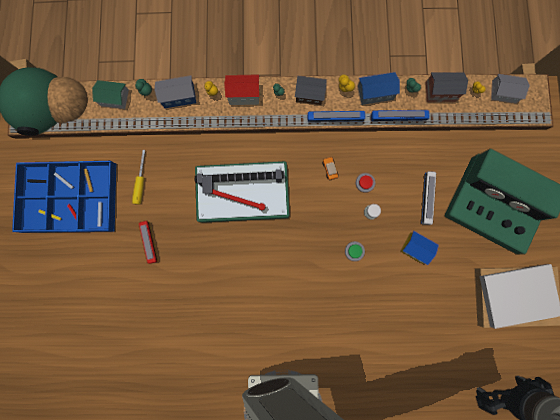

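View pics/side0.png

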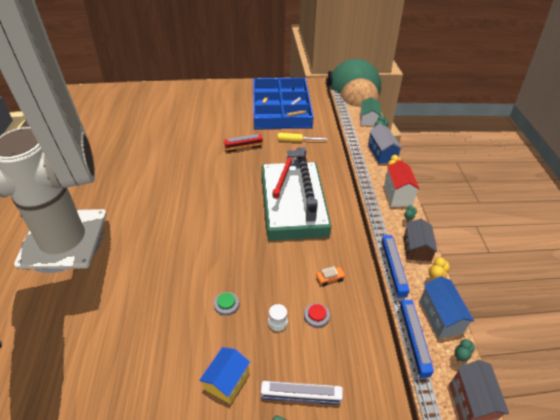

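```bash
python3 - <<'E'
from h import *
from scipy.ndimage import label
f=np.load("pics/top0.npz");im=f["im"];d=f["d"]
hsv=cv2.cvtColor(im,cv2.COLOR_RGB2HSV);h,s,v=[hsv[...,i].astype(int) for i in range(3)]
# red blobs, in world at lever top
m=((h<8)|(h>172))&(s>130)&(v>60)
n,l,st,ce=cv2.connectedComponentsWithStats(m.astype(np.uint8))
for i in range(1,n):
    if st[i,4]>40:
        vu=np.argwhere(l==i)
        X=np.array([at_z("top",(b,a),.106) for a,b in vu])[:,:2]
        c=X.mean(0);w,V=np.linalg.eigh(np.cov(X.T));t=(X-c)@V[:,1]
        print("red",st[i],c.round(3),"axis",V[:,1].round(3),"ends",(c+V[:,1]*t.min()).round(3),(c+V[:,1]*t.max()).round(3),"wid",np.ptp((X-c)@V[:,0]).round(3), "dep z",np.median([at_depth("top",(b,a),d[a,b])[2] for a,b in vu]).round(3))
g=(abs(h-60)<25)&(s>80)
n,l,st,ce=cv2.connectedComponentsWithStats(g.astype(np.uint8))
for i in range(1,n):
    if st[i,4]>40: print("green",st[i],ce[i].round(1),at_z("top",ce[i],.018).round(3))
for r in ctrl.regions_of("top","bar")[:1]:
    X=np.array([at_z("top",(b,a),.103)[:2] for a,b in np.argwhere(r["region"])]);c=X.mean(0);w,V=np.linalg.eigh(np.cov(X.T));t=(X-c)@V[:,1];print("bar",c,V[:,1],t.min(),t.max())
E
```

```text
red [224  75  35  23 756] [0.886 0.1  ] axis [0.018 1.   ] ends [0.885 0.054] [0.887 0.147] wid 0.063 dep z 0.109
red [359 175  14  14 145] [ 0.614 -0.229] axis [-0.677  0.736] ends [ 0.626 -0.242] [ 0.602 -0.216] wid 0.034 dep z 0.022
red [212 189  53  21 237] [0.572 0.108] axis [0.314 0.949] ends [0.55  0.041] [0.596 0.18 ] wid 0.017 dep z 0.106
red [139 221  17  43 170] [0.462 0.347] axis [-0.973 -0.229] ends [0.519 0.361] [0.409 0.335] wid 0.025 dep z 0.035
green [   0   68   57   65 2753] [26.4 98.7] [0.9   0.754 0.018]
green [136  79  15  17 175] [143.   86.9] [0.925 0.399 0.018]
green [407  78  14  14 139] [412.4  85.3] [ 0.915 -0.397  0.018]
green [ 93  81  32  24 597] [107.5  92. ] [0.912 0.505 0.018]
green [274  84  10  11  85] [278.2  89.4] [ 0.908 -0.001  0.018]
green [ 445  149  115  105 6316] [503.3 199.9] [ 0.57  -0.641  0.018]
green [196 162  93  60 467] [248.9 204.4] [0.569 0.088 0.018]
green [195 165  34  11  48] [206.9 167.1] [0.679 0.208 0.018]
green [348 244  14  14 151] [354.9 250.9] [ 0.433 -0.209  0.018]
bar [0.63262342 0.09320372] [-0.03712422  0.99931066] -0.10598236146262081 0.08666598054776382
```

The top view shows the stand at about (241,192), the lever's free end at (264,208), the green button at (355,251) and the red one at (365,182). The side view agrees. The lever axis, pivot and bar fit a stand yaw of about 0.033 rad. I'll move to the robot side of the lever with the fingers shut.

Emit:
apply_moves:
  steps:
    - [33, -29, 0, 0, -1]
    - [33, -29, 0, 0, -1]
    - [33, -29, 0, 0, -1]
    - [33, -29, 0, 0, -1]
    - [33, -29, 0, 0, -1]
    - [33, -29, 0, 0, -1]
    - [33, -29, 0, 0, -1]
    - [33, -29, 0, 0, -1]
    - [33, -29, 0, 0, -1]
    - [33, -29, 0, 0, -1]
    - [33, -29, 0, 0, -1]
    - [33, -29, 0, 0, -1]
  newtons: 40

```text
time_s: 2.15
position: [0.422, -0.0489, 0.2316]
tcp_rot: [3.117, 0.389, 0.001]
ft_force: [0.2, 0.4, -0.8]
grip_width: -0.0004
finger_force: 0.0
```

Emit:
apply_moves:
  steps:
    - [33, -29, 0, 0, -1]
    - [33, -29, 0, 0, -1]
    - [33, -29, 0, 0, -1]
    - [33, -29, 0, 0, -1]
    - [0, 0, 0, -0.16, -1]
    - [0, 0, 0, -0.17, -1]
    - [0, 0, 0, -0.17, -1]
    - [0, 0, 0, -0.17, -1]
    - [0, 0, 0, -0.17, -1]
    - [0, 0, 0, -0.16, -1]
    - [0, 0, 0, 0, -1]
    - [0, 0, 0, 0, -1]

```text
time_s: 3.65
position: [0.5207, 0.0946, 0.2313]
tcp_rot: [2.552, 1.832, 0.0]
ft_force: [-0.2, 0.6, -1.2]
grip_width: -0.0002
finger_force: 0.0
```

```bash
python3 - <<'E'
from h import *
s=ctrl.read_state();M=R.from_rotvec(s["tcp_rot"]).as_matrix();print(s["position"],s["grip_width"],s["ft_force"],M.round(3),s["time_s"])
face=np.array([.5583,.0857,.095]); print((M.T@(face-s["position"])*1000).round(1))
E
```

```text
[0.5207184  0.0945985  0.23130727] -0.00015503337628952792 [-0.15490006  0.58198451 -1.18757225] [[ 0.32   0.948  0.   ]
 [ 0.948 -0.32  -0.   ]
 [ 0.     0.    -1.   ]] 3.65
[  3.6  38.4 136.3]
```

Emit:
apply_moves:
  steps:
    - [3.5, 0, 24, 0, -1]
    - [0, 0, 25, 0, -1]
    - [0, 0, 25, 0, -1]
    - [0, 0, 25, 0, -1]
    - [0, 0, 25, 0, -1]
    - [0, 0, 24, 0, -1]
    - [0, 0, 0, 0, -1]
    - [0, 6, 0, 0, -1]
    - [0, 6, 0, 0, -1]
    - [0, 6, 0, 0, -1]
    - [0, 0, 0, 0, -1]

```text
time_s: 5.03
position: [0.5398, 0.0921, 0.0838]
tcp_rot: [2.55, 1.834, 0.002]
ft_force: [-0.1, 0.5, -0.3]
grip_width: -0.0001
finger_force: 0.0
```

```bash
python3 - <<'E'
from h import *
s=ctrl.read_state();M=R.from_rotvec(s["tcp_rot"]).as_matrix();print(s["position"],s["ft_force"])
face=np.array([.5583,.0857,.095]); print((M.T@(face-s["position"])*1000).round(1))
ims=[]
for c,(u,v) in (("top",(242,192)),("side",(290,190))):
    im,d=ctrl.read_camera(c); ims.append(cv2.resize(im[v-50:v+50,u-50:u+50],(400,400),interpolation=cv2.INTER_CUBIC))
cv2.imwrite("pics/a.png",np.hstack(ims)[:,:,::-1])
E
```

```text
[0.53981744 0.09206466 0.08378505] [-0.13381589  0.45858427 -0.25257982]
[ -0.2  19.6 -11.2]
```

View pics/a.png

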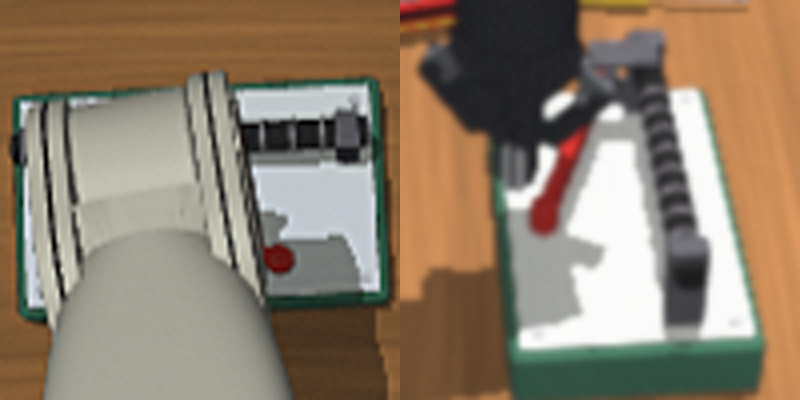

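The crop shows the fingers on the robot side of the lever, not yet touching it. A knuckle sticks out towards the bar at crop (600,80), so I'll check its height above the bar.

```bash
python3 - <<'E'
from h import *
s=ctrl.read_state();M=R.from_rotvec(s["tcp_rot"]).as_matrix();p=s["position"]
im,d=ctrl.read_camera("side"); d0=np.load("pics/side0.npz")["d"]
o={}
for v in range(100,230):
  for u in range(230,330):
    if d[v,u]>0 and d0[v,u]-d[v,u]>.01:
      X=at_depth("side",(u,v),d[v,u]); t=(M.T@(X-p))*1000
      if 0<t[1]<75 and -170<t[2]<5: o.setdefault(int(t[1]//8)*8,[]).append((X[2]*1000,t[0]))
for k in sorted(o): a=np.array(o[k]);print(k,len(a),np.percentile(a[:,0],[0,5,50,100]).round())
E
```

```text
0 134 [ 85.  93. 168. 250.]
8 169 [ 92. 103. 175. 251.]
16 127 [127. 136. 193. 253.]
24 132 [128. 137. 204. 253.]
32 155 [134. 146. 208. 252.]
40 55 [148. 152. 170. 195.]
48 38 [157. 160. 176. 182.]
56 25 [164. 167. 175. 181.]
```

The knuckle clears the bar by more than 40 mm. I'll make contact and start the arc.

Emit:
apply_moves:
  steps:
    - [0, 2.5, 0, 0, -1]
    - [0, 2.5, 0, 0, -1]
    - [0, 1.5, 0, 0, -1]
    - [0, 0, 0, 0, -1]

```text
time_s: 5.68
position: [0.5452, 0.0901, 0.0833]
tcp_rot: [-2.55, -1.835, -0.0]
ft_force: [0.1, -0.2, 0.8]
grip_width: 0.0001
finger_force: 0.0
```

Emit:
apply_moves:
  steps:
    - [-0.5, 2.9, 0, -0.025, -1]
    - [-0.5, 2.9, 0, -0.025, -1]
    - [-0.5, 2.9, 0, -0.025, -1]
    - [-0.5, 2.9, 0, -0.025, -1]
    - [0, 0, 0, 0, -1]
    - [0, 0, 0, 0, -1]

```text
time_s: 6.42
position: [0.5554, 0.085, 0.0832]
tcp_rot: [-2.454, -1.96, 0.0]
ft_force: [-2.6, 1.4, 1.3]
grip_width: 0.0001
finger_force: 1.8
```

Emit:
apply_moves:
  steps:
    - [-0.5, 2.9, 0, -0.025, -1]
    - [-0.5, 2.9, 0, -0.025, -1]
    - [-0.5, 2.9, 0, -0.025, -1]
    - [-0.5, 2.9, 0, -0.025, -1]
    - [-0.5, 2.9, 0, -0.025, -1]
    - [-0.5, 2.9, 0, -0.025, -1]
    - [0, 0, 0, 0, -1]
    - [0, 0, 0, 0, -1]

```text
time_s: 7.42
position: [0.5721, 0.0794, 0.0832]
tcp_rot: [-2.299, -2.139, 0.0]
ft_force: [-4.7, 2.3, 1.7]
grip_width: -0.0001
finger_force: 2.4
```

```bash
python3 - <<'E'
from h import *
s=ctrl.read_state();M=R.from_rotvec(s["tcp_rot"]).as_matrix();p=s["position"]
print(p,s["ft_force"],(M.T@s["ft_force"]).round(2),"press ang",np.arctan2(M[1,1],M[0,1]))
f=p+M[:,1]*.0145; print("stop face dist left along stand x:", np.dot(np.array([.600,.193])-f[:2],[np.cos(.033),np.sin(.033)])*1000-6)
im,d=ctrl.read_camera("side");cv2.imwrite("pics/b.png",cv2.resize(im[130:260,230:360],(600,600),interpolation=cv2.INTER_CUBIC)[:,:,::-1])
E
```

```text
[0.57213296 0.07942005 0.08319514] [-4.68716578  2.30229929  1.67074477] [ 1.96 -4.84 -1.67] press ang -0.0720577777998744
stop face dist left along stand x: 11.179270511531907
```

View pics/b.png

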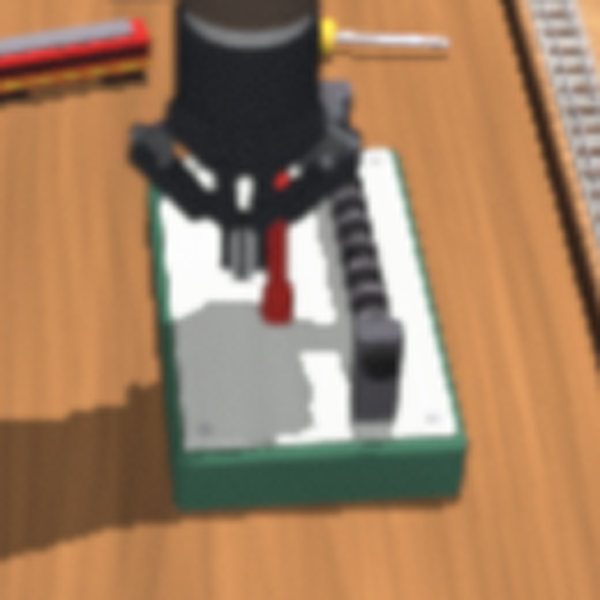

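The lever, with its end at about (277,300), has swung part of the way to the bar and is being pushed by the finger backs. About 11 mm should be left. I'll creep on with force checks.

Emit:
apply_moves:
  steps:
    - [-0.5, 2.5, 0, -0.022, -1]
    - [-0.5, 2.5, 0, -0.022, -1]
    - [-0.3, 2, 0, -0.018, -1]
    - [0, 0, 0, 0, -1]
    - [0, 0, 0, 0, -1]

```text
time_s: 8.1
position: [0.5788, 0.0779, 0.0832]
tcp_rot: [-2.232, -2.21, 0.001]
ft_force: [-4.3, 3.8, 1.0]
grip_width: 0.0001
finger_force: 2.6
```

Emit:
apply_moves:
  steps:
    - [-0.2, 1, 0, -0.01, -1]
    - [0, 0, 0, 0, -1]
    - [0, 0, 0, 0, -1]

```text
time_s: 8.48
position: [0.5797, 0.0777, 0.0832]
tcp_rot: [-2.22, -2.221, 0.001]
ft_force: [-4.8, 4.7, 2.6]
grip_width: -0.0
finger_force: 2.6
```

Emit:
apply_moves:
  steps:
    - [-0.2, 1, 0, -0.01, -1]
    - [0, 0, 0, 0, -1]
    - [0, 0, 0, 0, -1]

```text
time_s: 8.85
position: [0.5807, 0.0775, 0.0832]
tcp_rot: [-2.209, -2.232, 0.001]
ft_force: [-4.4, 3.1, 2.6]
grip_width: 0.0001
finger_force: 2.6
```

Emit:
apply_moves:
  steps:
    - [0, 1, 0, -0.005, -1]
    - [0, 0, 0, 0, -1]
    - [0, 0, 0, 0, -1]

```text
time_s: 9.22
position: [0.5817, 0.0774, 0.0832]
tcp_rot: [-2.204, -2.237, 0.001]
ft_force: [-4.5, 2.2, 1.8]
grip_width: -0.0001
finger_force: 2.7
```

Emit:
apply_moves:
  steps:
    - [0, 1, 0, 0, -1]
    - [0, 0, 0, 0, -1]
    - [0, 0, 0, 0, -1]

```text
time_s: 9.6
position: [0.5826, 0.0773, 0.0832]
tcp_rot: [-2.204, -2.237, 0.001]
ft_force: [-5.8, 3.5, 1.8]
grip_width: -0.0003
finger_force: 2.7
```

Emit:
apply_moves:
  steps:
    - [0, 1, 0, 0, -1]
    - [0, 0, 0, 0, -1]
    - [0, 0, 0, 0, -1]

```text
time_s: 9.98
position: [0.5835, 0.0773, 0.0832]
tcp_rot: [-2.204, -2.237, 0.001]
ft_force: [-4.9, 3.5, 1.8]
grip_width: -0.0003
finger_force: 2.8
```

Emit:
apply_moves:
  steps:
    - [0, 1, 0, 0, -1]
    - [0, 0, 0, 0, -1]
    - [0, 0, 0, 0, -1]

```text
time_s: 10.35
position: [0.5844, 0.0773, 0.0832]
tcp_rot: [-2.204, -2.237, 0.002]
ft_force: [-5.8, 2.8, 1.6]
grip_width: -0.0003
finger_force: 2.9
```

Emit:
apply_moves:
  steps:
    - [0, 1, 0, 0, -1]
    - [0, 0, 0, 0, -1]
    - [0, 0, 0, 0, -1]

```text
time_s: 10.72
position: [0.5852, 0.0773, 0.0832]
tcp_rot: [-2.204, -2.237, 0.002]
ft_force: [-6.4, 3.6, 2.7]
grip_width: -0.0002
finger_force: 3.2
```

```bash
python3 - <<'E'
from h import *
s=ctrl.read_state();M=R.from_rotvec(s["tcp_rot"]).as_matrix();p=s["position"]
print(p,s["ft_force"],(M.T@s["ft_force"]).round(2),"press ang",np.arctan2(M[1,1],M[0,1]),s["finger_force"])
f=p+M[:,1]*.0145; print("left", np.dot(np.array([.600,.193])-f[:2],[np.cos(.033),np.sin(.033)])*1000-6)
im,d=ctrl.read_camera("side");cv2.imwrite("pics/c.png",cv2.resize(im[130:260,230:360],(600,600),interpolation=cv2.INTER_CUBIC)[:,:,::-1])
E
```

```text
[0.58516972 0.07725364 0.08316793] [-6.4019191   3.59676852  2.73483218] [ 3.69 -6.35 -2.72] press ang 0.015018969651260199 3.244224339723587
left -1.8564742884234864
```

View pics/c.png

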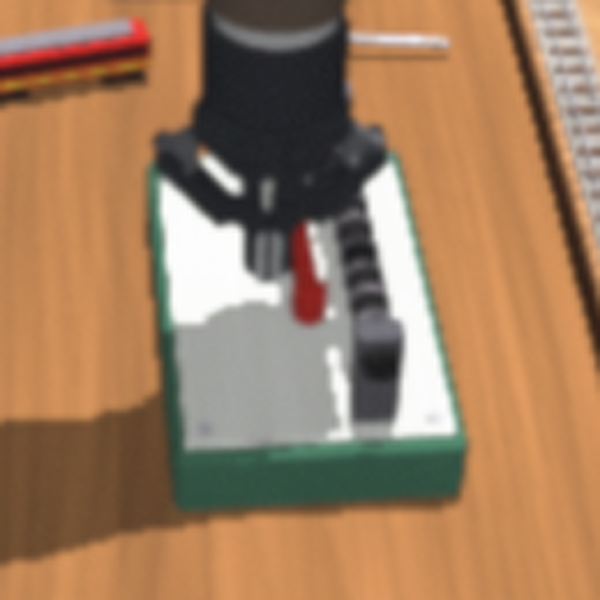

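The lever, with its end at about (308,300), is now nearly parallel to the bar with air still between them. I'll creep on until the force shows the stop.

Emit:
apply_moves:
  steps:
    - [0, 1, 0, 0, -1]
    - [0, 0, 0, 0, -1]
    - [0, 0, 0, 0, -1]

```text
time_s: 11.15
position: [0.5853, 0.0773, 0.0831]
tcp_rot: [-2.203, -2.236, 0.004]
ft_force: [-9.2, 3.2, 5.1]
grip_width: 0.0002
finger_force: 4.4
```

Emit:
apply_moves:
  steps:
    - [0, 1, 0, 0, -1]
    - [0, 0, 0, 0, -1]
    - [0, 0, 0, 0, -1]

```text
time_s: 11.52
position: [0.5853, 0.0773, 0.0831]
tcp_rot: [-2.202, -2.235, 0.006]
ft_force: [-12.0, 2.7, 5.0]
grip_width: -0.0003
finger_force: 5.5
```

The position has stalled at 0.5853 while the force climbs, so the lever is at its stop. I'll ease off slightly and hold for about 2 s.

Emit:
apply_moves:
  steps:
    - [0, -0.7, 0, 0, -1]
    - [0, 0, 0, 0, -1]
    - [0, 0, 0, 0, -1]
    - [0, 0, 0, 0, -1]
    - [0, 0, 0, 0, -1]
    - [0, 0, 0, 0, -1]
    - [0, 0, 0, 0, -1]
    - [0, 0, 0, 0, -1]
    - [0, 0, 0, 0, -1]
    - [0, 0, 0, 0, -1]
    - [0, 0, 0, 0, -1]
    - [0, 0, 0, 0, -1]

```text
time_s: 13.02
position: [0.5853, 0.0772, 0.0831]
tcp_rot: [-2.202, -2.236, 0.005]
ft_force: [-9.4, 2.2, 5.5]
grip_width: -0.0003
finger_force: 4.7
```

Emit:
apply_moves:
  steps:
    - [0, 0, 0, 0, -1]
    - [0, 0, 0, 0, -1]

```text
time_s: 13.28
position: [0.5853, 0.0772, 0.0831]
tcp_rot: [-2.202, -2.236, 0.005]
ft_force: [-8.8, 2.4, 5.2]
grip_width: -0.0002
finger_force: 4.7
```

Emit:
apply_moves:
  steps:
    - [0, -5, 0, 0.05, -1]
    - [0, -6, 0, 0.05, -1]
    - [0, -6, 0, 0.05, -1]
    - [0, -6, 0, 0.05, -1]
    - [0, -6, 0, 0.05, -1]
    - [0, -6, 0, 0.05, -1]
    - [0, -8, 0, 0.04, -1]
    - [0, -10, 0, 0, -1]
    - [0, -10, 0, 0, -1]
    - [0, -10, 0, 0, -1]
    - [0, -10, 0, 0, -1]
    - [0, 0, 0, 0, -1]

```text
time_s: 14.78
position: [0.5065, 0.0965, 0.0834]
tcp_rot: [2.552, 1.832, -0.0]
ft_force: [0.5, 0.0, -0.2]
grip_width: 0.0002
finger_force: 0.0
```

```bash
python3 - <<'E'
from h import *
s=ctrl.read_state();M=R.from_rotvec(s["tcp_rot"]).as_matrix();p=s["position"]
print(p,s["ft_force"],"press ang",np.arctan2(M[1,1],M[0,1]),s["time_s"])
im,d=ctrl.read_camera("side");cv2.imwrite("pics/d.png",cv2.resize(im[130:260,230:360],(600,600),interpolation=cv2.INTER_CUBIC)[:,:,::-1])
E
```

```text
[0.50654682 0.0964669  0.0833878 ] [ 0.52259615  0.03756245 -0.17249543] press ang -0.32525850566027315 14.775
```

View pics/d.png

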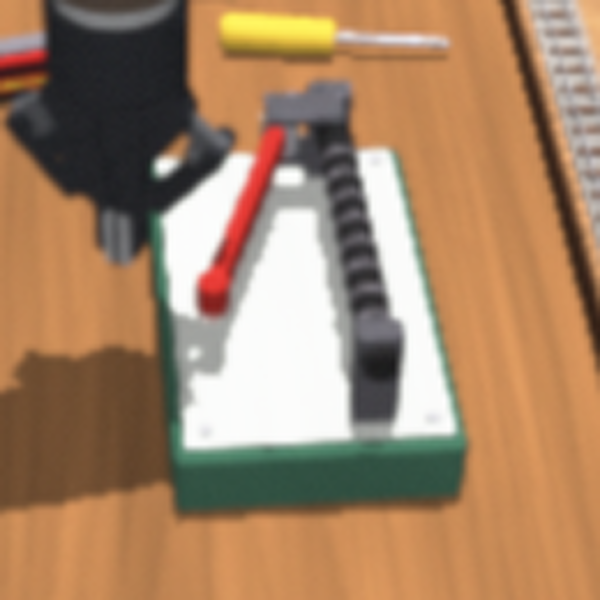

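The lever, with its end at about (213,290), is fully out again and the bar was not touched. Next I'll lift and move over the green button.

Emit:
apply_moves:
  steps:
    - [0, -5, -35, 0, -1]
    - [0, 5, -35, 0, -1]
    - [0, 0, -30, 0, -1]
    - [-38.7, 2.8, 0, 0, -1]
    - [-38.7, 2.8, 0, 0, -1]
    - [-38.7, 2.8, 0, 0, -1]
    - [-38.7, 2.8, 0, 0, -1]
    - [-38.7, 2.8, 0, 0, -1]
    - [-38.7, 2.8, 0, 0, -1]
    - [-38.7, 2.8, 0, 0, -1]
    - [-38.7, 2.8, 0, 0, -1]
    - [0, 0, 0, 0, -1]

```text
time_s: 16.32
position: [0.4291, -0.2066, 0.1834]
tcp_rot: [2.556, 1.825, 0.0]
ft_force: [0.1, 0.2, -0.7]
grip_width: 0.0
finger_force: 0.0
```

```bash
python3 - <<'E'
from h import *
s=ctrl.read_state();M=R.from_rotvec(s["tcp_rot"]).as_matrix();p=s["position"]
print(p,s["ft_force"])
im,d=ctrl.read_camera("side")
hsv=cv2.cvtColor(im,cv2.COLOR_RGB2HSV);g=((abs(hsv[...,0].astype(int)-60)<25)&(hsv[...,1]>100)).astype(np.uint8)
n,l,st,ce=cv2.connectedComponentsWithStats(g)
for i in range(1,n):
    X=at_z("side",ce[i],.016)
    if st[i,4]>40 and abs(X[0]-.43)<.1 and abs(X[1]+.2)<.08: print(st[i],X.round(4),(M.T@(X-p)*1000).round(1))
E
```

```text
[ 0.42910293 -0.20658024  0.18341317] [ 0.05378184  0.2231981  -0.67936533]
[218 293  17  16 221] [ 0.4335 -0.2083  0.016 ] [-1.000e-01  4.600e+00  1.674e+02]
```

Emit:
apply_moves:
  steps:
    - [0, 4, 30, 0, -1]
    - [0, 0, 35, 0, -1]
    - [0, 0, 35, 0, -1]
    - [0, 0, 30, 0, -1]
    - [0, 0, 20, 0, -1]
    - [0, 0, 8, 0, -1]
    - [0, 0, 0, 0, -1]
    - [0, 0, 3, 0, -1]
    - [0, 0, 3, 0, -1]
    - [0, 0, 2, 0, -1]
    - [0, 0, 0, 0, -1]
    - [0, 0, 0, 0, -1]

```text
time_s: 17.88
position: [0.4342, -0.2058, 0.0179]
tcp_rot: [2.551, 1.831, 0.002]
ft_force: [1.9, 1.3, 4.7]
grip_width: 0.0002
finger_force: 1.9
```

Emit:
apply_moves:
  steps:
    - [0, 0, 2, 0, -1]
    - [0, 0, 2, 0, -1]
    - [0, 0, 0, 0, -1]
    - [0, 0, 0, 0, -1]

```text
time_s: 18.38
position: [0.4343, -0.2058, 0.0157]
tcp_rot: [2.55, 1.83, 0.003]
ft_force: [-2.0, 2.8, 21.7]
grip_width: -0.0
finger_force: 10.9
```

```bash
python3 - <<'E'
from h import *
s=ctrl.read_state();print(s["position"],s["ft_force"],s["qpos"][4:])
im,d=ctrl.read_camera("side");f=np.load("pics/side0.npz")
a=np.hstack([cv2.resize(i[275:325,200:250],(400,400),interpolation=cv2.INTER_CUBIC) for i in (f["im"],im)])
cv2.imwrite("pics/e.png",a[:,:,::-1])
E
```

```text
[ 0.43426619 -0.20582253  0.01574764] [-1.96211429  2.82799559 21.7418787 ] [4.23586751e-04 1.45389289e+00]
```

View pics/e.png

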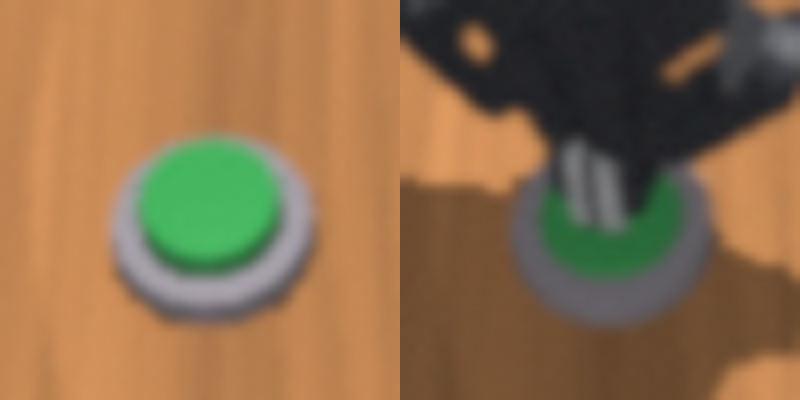

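On the left the button stands up at (208,200); on the right, under the fingers, it is flush with its housing. It is fully down, so I'll let go and move clear.

Emit:
apply_moves:
  steps:
    - [0, 0, -3, 0, -1]
    - [0, 0, -6, 0, -1]
    - [0, 0, -10, 0, -1]
    - [0, 0, -30, 0, -1]
    - [0, 0, -35, 0, -1]
    - [0, 0, -35, 0, -1]
    - [0, -40, 0, 0, -1]
    - [0, -40, 0, 0, -1]
    - [0, 0, 0, 0, -1]
    - [0, 0, 0, 0, -1]

```text
time_s: 19.68
position: [0.3576, -0.1801, 0.1325]
tcp_rot: [2.552, 1.831, -0.0]
ft_force: [0.2, 0.1, -1.0]
grip_width: -0.0004
finger_force: 0.0
```

```bash
python3 - <<'E'
from h import *
s=ctrl.read_state();print(s["position"],s["ft_force"],s["time_s"])
im,d=ctrl.read_camera("side");cv2.imwrite("pics/f.png",im[:,:,::-1])
E
```

```text
[ 0.3575827  -0.18010456  0.13245264] [ 0.18436021  0.08910105 -0.97821878] 19.675
```

View pics/f.png

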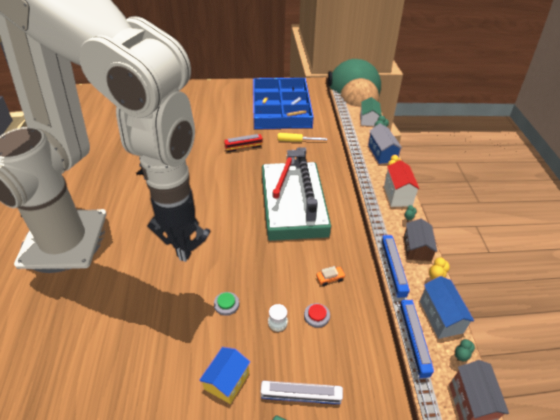

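The green button is up again at (226,301) and the lever is out, with its end at (277,192). Everything else is where it was and the arm is clear, so I'll hand in.

```bash
python3 -c "
from rig import ctrl
print(ctrl.close_job())"
```

```text
the job is handed in; nothing more can be done
None
```

Job handed in at about 20 s: lever pushed to its stop, held about 2.2 s (about 9 N, briefly 12 N) without touching the bar, and let fully out; green button then pressed fully down (about 22 N) and released, nothing else disturbed.

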